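# Bring the square canister to the front of the spring-return parts carousel and hold it

### The job

Turn the parts carousel by its upright crank knob until the square canister stands at the front, straight in line with the fixed pointer post on the foot. The return spring swings the carousel back when it is let go, so finish while still holding the knob, with the carousel standing still. Leave all four containers in their wells, and leave the other things on the bench alone.

Things in the scene. Friction and masses are not known exactly. Their poses are not given: they have to be found in the camera images.
- carousel: Fixed foot of the parts carousel on the bench; its place and yaw vary. Origin on the turning axis at bench height, z up. Its -x axis is the front (roughly towards the robot): a pointed steel pointer post, 18 mm thick, top 56 mm above the bench, stands on the foot 152 mm from the axis in the -x direction, just outside the turning deck.
- turntable (a joint): Turning angle of the deck on the foot (rad), positive counter-clockwise seen from above; 0 = parked, where it starts; stops at -2.7 and +2.7. A spring pulls it back to 0 (0.12 N m per rad, plus 0.02 N m friction and light damping), so it swings back when let go.
- crank_knob: Upright black round knob, 20 mm in diameter, 50 mm high, on the end of the flat crank arm (18 mm wide, its top 126 mm above the bench), 90 mm from the turning axis; it goes round with the deck and spins freely on its own pin. Origin at the centre of its lower end; its top is 176 mm above the bench, higher than all the containers.
- canister: The square container: grey plastic body, black lid, 38 x 38 mm, 70 mm high. Origin at the centre of its underside, 30 mm above the bench. Stands loose in one of the four wells (any of them, at any yaw) with 1 to 2 mm play; rides round with the deck.
- jar1: A round jar of the same grey plastic with a black lid, 53 mm in diameter and 60 mm high, loose in one of the other wells. Origin at the centre of its underside, 30 mm above the bench.
- jar2: A round jar of the same grey plastic with a black lid, 53 mm in diameter and 60 mm high, loose in one of the other wells. Origin at the centre of its underside, 30 mm above the bench.
- jar3: A round jar of the same grey plastic with a black lid, 53 mm in diameter and 60 mm high, loose in one of the other wells. Origin at the centre of its underside, 30 mm above the bench.
- gearmotor: Bystander: small geared motor lying on the bench to the robot's left, about 140 mm long with its shaft and 60 mm thick. Origin under its middle, shaft towards its -x.
- carton: Bystander: closed cardboard carton 140 x 110 x 70 mm, on the right. Origin at the centre of its underside.
- tape_roll: Bystander: roll of packing tape lying flat on the left, 100 mm in diameter, 45 mm high. Origin at the centre of its underside.
- deck (a point): Centre of the turning grey metal deck, on the axis, at its top face (30 mm above the bench); its -x axis points along the crank arm. The deck is 250 mm across with four round wells (white collars, 64 mm outside, 14 mm high), centres 85 mm from the axis, 45 and 135 degrees to either side of the crank arm. The crank arm points to the front when parked.
Not all that is in view belongs to the job. Leave any orange or purple look-alike of the jar1 alone.

How it is judged:
On the way:
1. the knob is held in the fingers while the carousel is still away from its goal (contact force between the fingers and crank_knob above 0.3 N and (x of canister in the frame of carousel above -0.07 m or y of canister in the frame of carousel above 0.03 m or y of canister in the frame of carousel below -0.03 m)), for 0.1 s.
At the end, for the whole second after the job is handed in: The canister is at the front, within 10 mm sideways of the line from axis to pointer post; the turntable is still (under 0.08 rad/s); the fingers hold or push the crank knob (over 0.3 N); all four containers stand upright in their wells; bystanders moved under 30 mm (x of canister in the frame of carousel below -0.07 m and y of canister in the frame of carousel between -0.01 and 0.01 m and velocity of joint turntable between -0.08 and 0.08 rad/s and z of each of canister, jar1, jar2, jar3 in the frame of carousel below 0.036 m and horizontal distance between canister and carousel between 0.075 and 0.095 m and angle between each of canister, jar1, jar2, jar3's own z axis and vertical below 0.2 rad and horizontal distance between jar1 and carousel between 0.075 and 0.095 m and horizontal distance between jar2 and carousel between 0.075 and 0.095 m and horizontal distance between jar3 and carousel between 0.075 and 0.095 m and contact force between the fingers and crank_knob above 0.3 N and distance of each of gearmotor, carton, tape_roll from where it was at the start of the episode below 0.03 m); the arm keeps its last pose, push and grip.
It fails at once if a container was lifted, tipped or knocked out of its well (z of any of canister, jar1, jar2, jar3 in the frame of carousel above 0.045 m or horizontal distance between any of canister, jar1, jar2, jar3 and carousel above 0.1 m or angle between any of canister, jar1, jar2, jar3's own z axis and vertical above 0.4 rad).
It fails at once if a bystander was moved more than 30 mm (distance of any of gearmotor, carton, tape_roll from where it was at the start of the episode above 0.03 m).
It also fails if it takes over 42 s, if anything falls off the work surface, if the arm or the gripper's body presses on something with over 40 N, if the wrist force passes 120 N, or if a joint passes its speed limit or range.

### The arm

A 7-joint arm with a two-finger parallel gripper is mounted at the origin on the work surface. World frame = base frame: x ahead of the robot, y to its left, z up, the work surface at z = 0. Lengths are in m, angles in rad, forces in N, time in s.
With the tool pointing down it reaches from about 0.425 to 0.95 m from the base axis. Payload 16.7 kg.
Tool frame: the origin (TCP) lies midway between the tips of the shut fingers; the grasp point (between the pads) lies 19 mm behind it; z points along the fingers, y is the direction in which the jaws open and shut (so a half turn about z gives the same grasp; the last joint's range is limited). The gripper opens to 94 mm and grips with 3 to 60 N. Pads are 16 mm wide; open, the fingers measure 119 mm over their backs; the gripper's body (75 mm by 177 mm) begins 78 mm behind the grasp point.
Start: joints at [-1.266, 0.426, 0.074, 1.606, -0.034, 1.111, -0.067], TCP at [0.296, 0.607, 0.173] pointing down, gripper open.
Joint ranges: [-2.85, 2.85], [-0.5, 2.14], [-1.23, 1.37], [0.21, 2.46], [-1.02, 4.16], [0.16, 2.05], [-2.73, 2.73]. Speed limits (rad/s): [1.89, 1.89, 2.39, 2.39, 3.01, 3.01, 3.01].

### API

Orientations are given as a unit quaternion [w, x, y, z].
In Python, from cell import ctrl gives the robot as it stands.
- The arm moves only by the tool send_rows, never from a script. Its arguments are lists of equal length, an entry for each row: "offset": the shift along the tool's x, y, z in cm, a list of three; "turn": the turn, a rotation vector about the tool's x, y, z in degrees, a list of three; "hand": the closure in counts, from 0 (fully open) to 255 (shut). A call has 1 to 5 rows; each row is the pose to reach, as a shift and turn from the pose commanded when the call began, along the tool's axes at that moment; what a row does not reach only later rows make up. A row lasts 1/10 s, in which the tool goes at most 50 mm and 8.59 degrees, less where a joint would pass 70% of its speed; a pose out of reach is approached as far as the arm can. A call with a gripper value outside its range is refused whole. The fingers move at their own pace and stop on an object; "grip_force" is the grip in N (left out, the last holds). Time passes only in rows, so rows that repeat a pose let the fingers close. It gives the time, the measured TCP pose, the force and the opening at its end, in the units of the state.
- ctrl.observe(): the state, without advancing time (a new reading comes with each control period).
- ctrl.capture(name): name is "side" or "top" or "wrist"; returns a dict with "color" (384x512x3 uint8, red, green, blue), "range_z" (384x512 float32, m along the optical axis (not along the pixel's ray), 0 where there is no reading), "fx", "fy", "cx", "cy" (pixels), "position" and "rotation" of the camera in the world; the wrist camera has in their place "tool_from_camera" (4x4, takes a point from camera to tool coordinates, whose origin is the TCP and whose axes are the flange's). Camera axes: x right, y down, z forward; pixel columns grow to the right and rows downward; lengths in m; the calibration is good to about 2 mm. A picture is of the moment at which its call begins: read the wrist's pose just before it.
- ctrl.hand_in(): hands the job in, once; it reports no verdict.
The state is a dict: "clock": time; "q": joint angles; "joint_velocities": joint speeds; "tau": joint torques, N m; "ee_pos": TCP position; "eef_rot": TCP orientation; "wrist_force": force on the tool from outside, world axes, zero at the start; "moment": the same for the moment, N m; "finger_gap": finger opening in m.
Only numpy, scipy, OpenCV 4.12 (cv2) and the standard library are available. Lean on these libraries where they do the work, as an engineer would, in place of code of your own. Each camera call takes 0.05 s, during which the arm holds its last target.

## Working session

There is one attempt and no reset: what is moved stays moved. The work goes in short steps, Python scripts to look and compute and a tool call to move; the robot and the scene stay as the last step left them, time stands still between calls to the robot, and variables do not carry over. Pictures are saved under pics/ and viewed, and the job is handed in when it is done.

Besides the shell and the picture viewer there is one more tool, called after "Request:" as name(argument=value, ...) on one line, values as JSON. send_rows: Moves the arm, as the interface text tells. Its arguments: {"type":"object","properties":{"offset":{"type":"array","items":{"type":"array","items":{"type":"number"}}},"turn":{"type":"array","items":{"type":"array","items":{"type":"number"}}},"hand":{"type":"array","items":{"type":"number"}},"grip_force":{"type":"number"}},"required":["offset","turn","hand"]}

```bash
ls; mkdir -p pics; python3 - <<'E'
from cell import ctrl
import cv2,numpy as np
s=ctrl.observe()
for k,v in s.items(): print(k,np.round(v,4))
for n in("top","side"):
    c=ctrl.capture(n); cv2.imwrite(f"pics/{n}0.png",c["color"][:,:,::-1]); np.savez(f"{n}0.npz",**c)
    print(n,c["fx"],c["fy"],c["cx"],c["cy"],c["position"],np.round(c["rotation"],4).tolist())
E
```

```text
pics
clock 0.0
q [-1.2665  0.4267  0.0739  1.6066 -0.0341  1.1108 -0.0671]
joint_velocities [ 0.0002 -0.0019  0.0009 -0.0005  0.0006 -0.0001 -0.0001]
tau [ 1.20000e-03 -9.35814e+01  3.66790e+00 -4.54200e+01 -4.87000e-02
  1.99000e-02  1.00000e-04]
ee_pos [0.2957 0.6062 0.1727]
eef_rot [-1.000e-04  2.250e-01  9.744e-01 -6.000e-04]
wrist_force [ 0.1473  0.68   -0.2998]
moment [ 0.042   0.031  -0.0023]
finger_gap 0.0936
top 487.1257606825288 487.1257606825288 261.5878165631646 181.28564677658193 [ 0.28219691 -0.05563667  1.33974979] [0.0698, -0.7002, 0.7078, -0.0617]
side 482.0319568290333 482.0319568290333 250.3500342923425 184.45695039139827 [-0.14816682 -0.87099087  0.86858959] [-0.425, 0.8403, -0.3011, 0.1501]
```

View pics/top0.png

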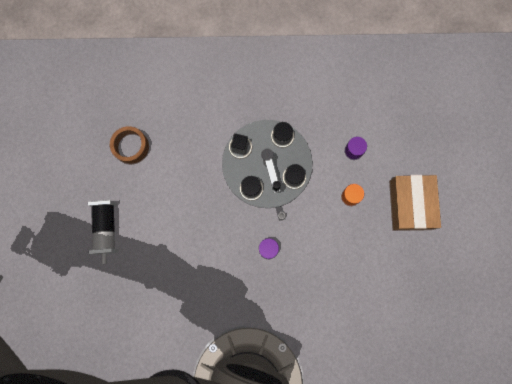

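View pics/side0.png

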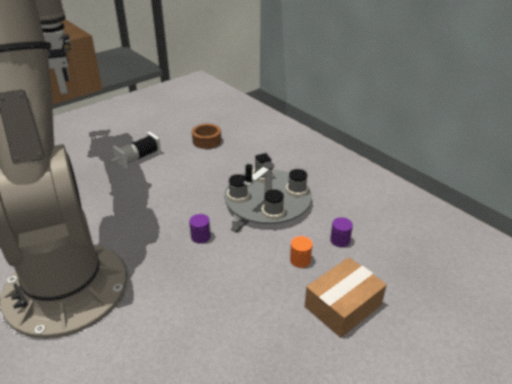

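```bash
cat > h.py <<'E'
import numpy as np,cv2
from scipy.spatial.transform import Rotation as R
def rot(c):
    r=np.array(c["rotation"],float)
    return R.from_quat(r[[1,2,3,0]]).as_matrix() if r.size==4 else r
def ray(c,u,v,z):
    d=rot(c)@np.array([(u-c["cx"])/c["fx"],(v-c["cy"])/c["fy"],1.]); p=np.array(c["position"])
    return p+d*(z-p[2])/d[2]
def proj(c,P):
    q=rot(c).T@(np.array(P)-c["position"]); return c["fx"]*q[0]/q[2]+c["cx"],c["fy"]*q[1]/q[2]+c["cy"]
def cloud(c):
    z=c["range_z"]; v,u=np.indices(z.shape)
    P=np.stack([(u-c["cx"])/c["fx"]*z,(v-c["cy"])/c["fy"]*z,z],-1)
    W=P@rot(c).T+c["position"]; W[z<=0]=np.nan; return W
E
python3 - <<'E'
from h import *
c=dict(np.load("top0.npz")); W=cloud(c)
im=c["color"]
x0,x1,y0,y1=210,325,110,260
cv2.imwrite("pics/top0c.png",cv2.resize(im[y0:y1,x0:x1,::-1],None,fx=4,fy=4,interpolation=cv2.INTER_CUBIC))
z=W[:,:,2]
sub=np.zeros(z.shape,bool);sub[y0:y1,x0:x1]=1
for lo,hi in((.015,.04),(.04,.07),(.08,.095),(.095,.11),(.115,.14),(.15,.2)):
    m=(sub&(z>lo)&(z<hi)).astype(np.uint8)
    n,l,st,ce=cv2.connectedComponentsWithStats(m)
    for i in range(1,n):
        if st[i,4]>5: print(lo,hi,st[i],ce[i].round(1),np.nanmedian(W[l==i],0).round(4))
E
python3 -c "
import cv2;i=cv2.imread('pics/top0c.png');print(i.shape)"
```

```text
0.015 0.04 [ 222  120   90   88 4195] [265.9 163.9] [ 0.5811 -0.0507  0.0299]
0.015 0.04 [297 183   6   4   6] [299.5 184.8] [ 0.5165 -0.1449  0.0343]
0.015 0.04 [278 216   6   4  11] [280.1 218. ] [ 0.4267 -0.0903  0.0342]
0.04 0.07 [271 131   2   4   6] [271.7 132.8] [ 0.6623 -0.072   0.0439]
0.04 0.07 [271 132  23  16 100] [282.2 141.7] [ 0.6318 -0.0989  0.0462]
0.04 0.07 [229 140  23  19 114] [240.1 150.6] [0.608  0.0153 0.0453]
0.04 0.07 [263 162   3   4   8] [264.1 163.6] [ 0.5723 -0.0491  0.0532]
0.04 0.07 [283 170   3   7   9] [283.8 172.8] [ 0.5492 -0.1028  0.0444]
0.04 0.07 [283 177  23  12  79] [293.8 184. ] [ 0.5145 -0.1265  0.046 ]
0.04 0.07 [240 184  23  17  85] [251.4 194.1] [ 0.4873 -0.0157  0.0452]
0.04 0.07 [278 213   7   6  27] [281.4 215.4] [ 0.4332 -0.0931  0.0451]
0.04 0.07 [259 239  20  20 318] [268.3 248.4] [ 0.3458 -0.0573  0.0597]
0.08 0.095 [273 122  20  20 305] [282.6 131.3] [ 0.6525 -0.1004  0.0898]
0.08 0.095 [231 147   5   3   7] [233.1 147.9] [0.609  0.0326 0.0876]
0.08 0.095 [237 149   8   2   8] [240.5 149.6] [0.6033 0.0126 0.0892]
0.08 0.095 [285 164  20  21 315] [294.7 173.8] [ 0.5361 -0.1298  0.0897]
0.08 0.095 [241 176  20  20 309] [250.4 185.4] [ 0.5072 -0.0123  0.09  ]
0.095 0.11 [231 133  17  17 203] [238.8 141.4] [0.6233 0.0159 0.1001]
0.115 0.14 [261 149  17  37 281] [269.1 164. ] [ 0.5581 -0.0642  0.1267]
0.115 0.14 [273 189   8   4  14] [276.3 190.9] [ 0.4852 -0.0789  0.1282]
0.15 0.2 [273 181   8  10  62] [276.2 185.1] [ 0.492  -0.0784  0.1749]
(600, 460, 3)
```

View pics/top0c.png

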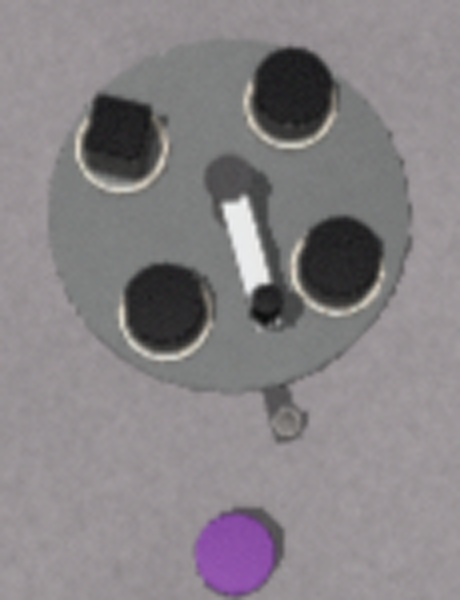

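The square black lid at (239,141), 100 mm high, is the only square one, so it is the canister. The round lids at (283,131), (295,174) and (250,185) are the jars, and the purple and orange cylinders off the deck are decoys. The knob is at (276,185) and the pointer at (281,216). Next I refine the axis and angles.

```bash
python3 - <<'E'
from h import *
from scipy.optimize import least_squares
c=dict(np.load("top0.npz")); W=cloud(c); z=W[:,:,2]
# deck rim
m=np.zeros(z.shape,np.uint8); m[110:230,210:325]=(z[110:230,210:325]>.02)
n,l,st,ce=cv2.connectedComponentsWithStats(m); i=1+st[1:,4].argmax()
ct=max(cv2.findContours((l==i).astype(np.uint8),0,1)[0],key=len)[:,0]
P=np.array([ray(c,u,v,.03)[:2] for u,v in ct])
f=least_squares(lambda p:np.hypot(*(P-p[:2]).T)-p[2],[.58,-.057,.125],loss="soft_l1",f_scale=.002).x
print("axis",f)
for n,uv,h in(("canL",(238.8,141.4),.1),("knob",(276.2,184.6),.176),("j1",(282.6,131.3),.09),("j2",(294.7,173.8),.09),("j3",(250.4,185.4),.09),("ptr",(281.5,215.2),.056)):
    p=ray(c,*uv,h)[:2]; d=p-f[:2]; print(n,p.round(4),np.hypot(*d).round(4),np.degrees(np.arctan2(d[1],d[0])).round(1)%360)
E
```

```text
axis [ 0.58069637 -0.05639041  0.12326011]
canL [0.6233 0.0164] 0.0843 59.7
knob [ 0.4928 -0.0788] 0.0907 194.3
j1 [ 0.6523 -0.0997] 0.0837 328.9
j2 [ 0.5365 -0.1293] 0.0852 238.8
j3 [ 0.5071 -0.0132] 0.0854 149.6
ptr [ 0.4321 -0.0939] 0.1532 194.2
```

Request:
send_rows(offset=[[-3, -3, -2], [-6, -6, -4], [-9, -8.5, -5], [-12, -11.3, -5], [-15, -14.1, -5]], turn=[[0, 0, 0], [0, 0, 0], [0, 0, 0], [0, 0, 0], [0, 0, 0]], hand=[0, 0, 0, 0, 0], grip_force=30)

```text
clock: 0.6
ee_pos: [0.3693, 0.4126, 0.2235]
eef_rot: [0.0, 0.225, 0.974, 0.0]
wrist_force: [0.4, -0.1, 0.1]
finger_gap: 0.0939
```

Request:
send_rows(offset=[[-3.3, -3.1, 0], [-6.6, -6.3, 0], [-9.9, -9.4, 0], [-13.2, -12.5, 0], [-16.5, -15.6, 0]], turn=[[0, 0, 0], [0, 0, 0], [0, 0, 0], [0, 0, 0], [0, 0, 0]], hand=[0, 0, 0, 0, 0])

```text
clock: 1.1
ee_pos: [0.449, 0.1997, 0.2234]
eef_rot: [-0.0, 0.225, 0.974, 0.0]
wrist_force: [0.8, -0.1, -0.2]
finger_gap: 0.0942
```

Request:
send_rows(offset=[[-2.7, -3.9, 0], [-5.4, -7.7, 0], [-8.1, -11.6, 0], [-10.8, -15.4, 0], [-13.5, -19.3, 0]], turn=[[0, 0, 0], [0, 0, 0], [0, 0, 0], [0, 0, 0], [0, 0, 0]], hand=[0, 0, 0, 0, 0])

```text
clock: 1.6
ee_pos: [0.4853, -0.0329, 0.2235]
eef_rot: [0.0, 0.225, 0.974, 0.0]
wrist_force: [0.3, 1.3, -0.1]
finger_gap: 0.0942
```

Request:
send_rows(offset=[[-2.6, -3.8, 0], [-2.6, -3.8, 0], [-2.6, -3.8, 0]], turn=[[0, 0, 0], [0, 0, 0], [0, 0, 0]], hand=[0, 0, 0])

```text
clock: 1.9
ee_pos: [0.492, -0.0774, 0.2232]
eef_rot: [-0.0, 0.226, 0.974, -0.0]
wrist_force: [0.2, 0.7, -0.1]
finger_gap: 0.0937
```

```bash
python3 - <<'E'
from h import *
from cell import ctrl
s=ctrl.observe(); print(s["clock"],s["ee_pos"],s["eef_rot"])
c=ctrl.capture("wrist"); cv2.imwrite("pics/w1.png",c["color"][:,:,::-1])
T=np.array(c["tool_from_camera"]); q=np.array(s["eef_rot"]); Rw=R.from_quat(q[[1,2,3,0]]).as_matrix()
z=c["range_z"]; v,u=np.indices(z.shape)
P=np.stack([(u-c["cx"])/c["fx"]*z,(v-c["cy"])/c["fy"]*z,z],-1)@T[:3,:3].T+T[:3,3]
W=P@Rw.T+s["ee_pos"]; W[z<=0]=np.nan
m=(W[...,2]>.165)&(W[...,2]<.19)&(np.hypot(W[...,0]-.4928,W[...,1]+.0786)<.04)
print(m.sum(),np.median(W[m],0),np.median(P[m],0),W[m].min(0),W[m].max(0))
E
```

```text
1.9 [ 0.49196046 -0.07744722  0.22316092] [-2.70177738e-04  2.26113502e-01  9.74100916e-01 -1.28890244e-04]
328 [ 0.49228193 -0.07800981  0.17557583] [-0.00042384 -0.00027877  0.0475874 ] [ 0.48350927 -0.08823154  0.16543981] [ 0.5031725  -0.06890563  0.17836276]
```

View pics/w1.png

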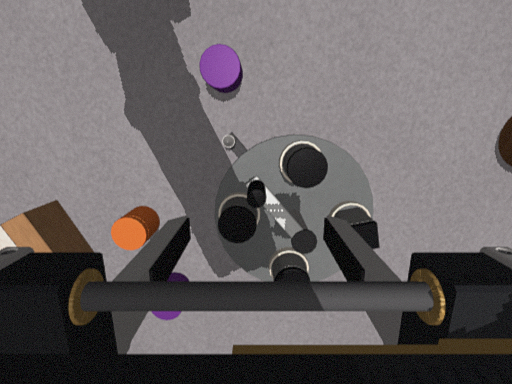

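The wrist view shows the knob at (256,190), within 1 mm of the tool axis. Descending around it, then gripping.

Request:
send_rows(offset=[[0, 0, 3], [0, 0, 6], [0, 0, 8], [0, 0, 8.7], [0, 0, 8.7]], turn=[[0, 0, 0], [0, 0, 0], [0, 0, 0], [0, 0, 0], [0, 0, 0]], hand=[0, 0, 0, 0, 0])

```text
clock: 2.45
ee_pos: [0.4918, -0.0757, 0.1359]
eef_rot: [-0.001, 0.224, 0.975, -0.0]
wrist_force: [0.8, 0.2, 0.0]
finger_gap: 0.094
```

Request:
send_rows(offset=[[0, 0, 0], [0, 0, 0], [0, 0, 0], [0, 0, 0], [0, 0, 0]], turn=[[0, 0, 0], [0, 0, 0], [0, 0, 0], [0, 0, 0], [0, 0, 0]], hand=[255, 255, 255, 255, 255], grip_force=30)

```text
clock: 2.95
ee_pos: [0.4923, -0.0766, 0.1366]
eef_rot: [0.0, 0.225, 0.974, 0.0]
wrist_force: [-0.4, -1.0, 0.0]
finger_gap: 0.0574
```

Request:
send_rows(offset=[[0, 0, 0], [0, 0, 0], [0, 0, 0], [0, 0, 0], [0, 0, 0]], turn=[[0, 0, 0], [0, 0, 0], [0, 0, 0], [0, 0, 0], [0, 0, 0]], hand=[255, 255, 255, 255, 255])

```text
clock: 3.45
ee_pos: [0.492, -0.0767, 0.1363]
eef_rot: [-0.0, 0.225, 0.974, -0.0]
wrist_force: [-2.2, -0.9, 2.4]
finger_gap: 0.0191
```

```bash
python3 - <<'E'
import numpy as np
a=2*np.arctan2(.9743,.2252); X=np.array([2*.2252**2-1,2*.2252*.9743]); Y=np.array([2*.2252*.9743,2*.9743**2-1])
th0=193.3; r=9.0
th=[th0]
for s in [2,4,5,6,6]+[6]*15+[5,5,4,3,2,1.5]: th.append(th[-1]+s)
p=[r*np.array([np.cos(np.radians(t)),np.sin(np.radians(t))]) for t in th]
print(th)
b=0
for i in range(1,len(th),5):
    print([[round(float((p[j]-p[i-1])@X),1),round(float((p[j]-p[i-1])@Y),1),0] for j in range(i,min(i+5,len(th)))],[round(t) for t in th[i:i+5]])
E
```

```text
[193.3, 195.3, 199.3, 204.3, 210.3, 216.3, 222.3, 228.3, 234.3, 240.3, 246.3, 252.3, 258.3, 264.3, 270.3, 276.3, 282.3, 288.3, 294.3, 300.3, 306.3, 311.3, 316.3, 320.3, 323.3, 325.3, 326.8]
[[-0.2, -0.2, 0], [-0.6, -0.7, 0], [-1.2, -1.2, 0], [-2.0, -1.8, 0], [-2.8, -2.3, 0]] [195, 199, 204, 210, 216]
[[-0.9, -0.4, 0], [-1.7, -0.7, 0], [-2.7, -0.9, 0], [-3.6, -1.0, 0], [-4.5, -1.0, 0]] [222, 228, 234, 240, 246]
[[-0.9, 0.1, 0], [-1.9, 0.3, 0], [-2.8, 0.6, 0], [-3.6, 0.9, 0], [-4.4, 1.4, 0]] [252, 258, 264, 270, 276]
[[-0.8, 0.5, 0], [-1.5, 1.2, 0], [-2.1, 1.9, 0], [-2.7, 2.6, 0], [-3.2, 3.4, 0]] [282, 288, 294, 300, 306]
[[-0.3, 0.7, 0], [-0.6, 1.4, 0], [-0.8, 2.1, 0], [-0.9, 2.5, 0], [-0.9, 2.8, 0]] [311, 316, 320, 323, 325]
[[-0.0, 0.2, 0]] [327]
```

Request:
send_rows(offset=[[-0.2, -0.2, 0], [-0.6, -0.7, 0], [-1.2, -1.2, 0], [-2.0, -1.8, 0], [-2.8, -2.3, 0]], turn=[[0, 0, 0], [0, 0, 0], [0, 0, 0], [0, 0, 0], [0, 0, 0]], hand=[255, 255, 255, 255, 255])

```text
clock: 3.95
ee_pos: [0.5078, -0.1106, 0.1364]
eef_rot: [0.0, 0.225, 0.974, -0.0]
wrist_force: [0.0, 1.4, 0.4]
finger_gap: 0.0188
```

Request:
send_rows(offset=[[-0.9, -0.4, 0], [-1.7, -0.7, 0], [-2.7, -0.9, 0], [-3.6, -1.0, 0], [-4.5, -1.0, 0]], turn=[[0, 0, 0], [0, 0, 0], [0, 0, 0], [0, 0, 0], [0, 0, 0]], hand=[255, 255, 255, 255, 255])

```text
clock: 4.45
ee_pos: [0.544, -0.1389, 0.1363]
eef_rot: [-0.0, 0.225, 0.974, -0.0]
wrist_force: [-2.3, -0.0, 1.0]
finger_gap: 0.0187
```

Request:
send_rows(offset=[[-0.9, 0.1, 0], [-1.9, 0.3, 0], [-2.8, 0.6, 0], [-3.6, 0.9, 0], [-4.4, 1.4, 0]], turn=[[0, 0, 0], [0, 0, 0], [0, 0, 0], [0, 0, 0], [0, 0, 0]], hand=[255, 255, 255, 255, 255])

```text
clock: 4.95
ee_pos: [0.5897, -0.1454, 0.1364]
eef_rot: [0.0, 0.225, 0.974, -0.0]
wrist_force: [-2.6, -4.0, 1.8]
finger_gap: 0.0185
```

```bash
python3 - <<'E'
from h import *
from cell import ctrl
s=ctrl.observe(); print(s["clock"],s["ee_pos"],s["wrist_force"],s["finger_gap"])
p=s["ee_pos"][:2]-np.array([.5802,-.0565]); print(np.hypot(*p),np.degrees(np.arctan2(p[1],p[0]))%360)
c=ctrl.capture("top"); cv2.imwrite("pics/t2.png",cv2.resize(c["color"][100:250,200:350,::-1],None,fx=4,fy=4))
E
```

```text
4.95 [ 0.58971493 -0.14541378  0.13637464] [-2.60753205 -3.95394796  1.81009996] 0.018497004850674622
0.08942144209431117 276.1081452700819
```

View pics/t2.png

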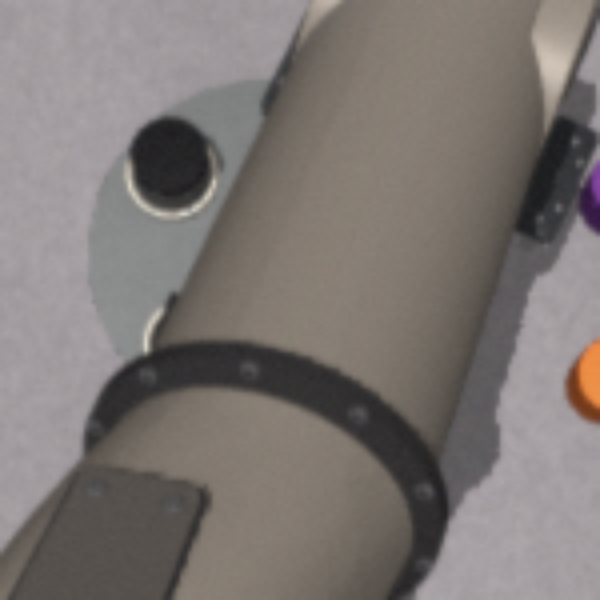

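The top view is mostly blocked by the arm, but one jar at crop (170,155) shows the deck has turned. I'll check the grip in the wrist view.

```bash
python3 - <<'E'
from h import *
from cell import ctrl
c=ctrl.capture("wrist"); cv2.imwrite("pics/w2.png",c["color"][:,:,::-1])
c=ctrl.capture("side"); cv2.imwrite("pics/s2.png",cv2.resize(c["color"][130:260,170:370,::-1],None,fx=4,fy=4))
s=ctrl.observe(); print(s["clock"],s["ee_pos"],s["wrist_force"],s["finger_gap"])
E
```

```text
5.1 [ 0.59002312 -0.14535211  0.13636493] [-0.71412542 -4.81006581  2.22491859] 0.0189870016866885
```

View pics/w2.png

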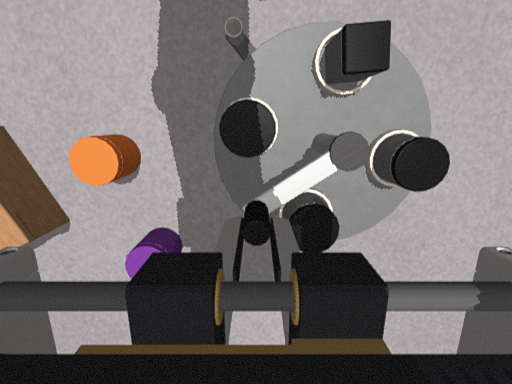

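View pics/s2.png

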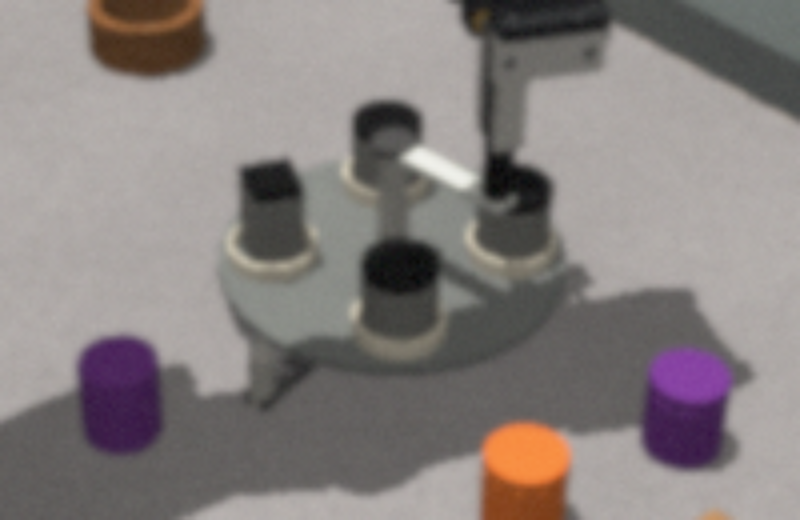

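The wrist view shows the knob between the fingers at (256,222), the canister coming round at (367,47) and the pointer at (233,28). Continuing.

Request:
send_rows(offset=[[-0.8, 0.5, 0], [-1.5, 1.2, 0], [-2.1, 1.9, 0], [-2.7, 2.6, 0], [-3.2, 3.4, 0]], turn=[[0, 0, 0], [0, 0, 0], [0, 0, 0], [0, 0, 0], [0, 0, 0]], hand=[255, 255, 255, 255, 255])

```text
clock: 5.6
ee_pos: [0.6334, -0.1282, 0.1364]
eef_rot: [0.0, 0.225, 0.974, -0.0]
wrist_force: [-1.8, -3.7, 2.8]
finger_gap: 0.0192
```

Request:
send_rows(offset=[[-0.3, 0.7, 0], [-0.6, 1.4, 0], [-0.8, 2.1, 0], [-0.9, 2.5, 0], [-0.9, 2.8, 0]], turn=[[0, 0, 0], [0, 0, 0], [0, 0, 0], [0, 0, 0], [0, 0, 0]], hand=[255, 255, 255, 255, 255])

```text
clock: 6.1
ee_pos: [0.6535, -0.107, 0.1364]
eef_rot: [0.0, 0.225, 0.974, -0.0]
wrist_force: [1.7, -5.6, -1.4]
finger_gap: 0.0185
```

```bash
cat > m.py <<'E'
from h import *
from cell import ctrl
import sys
k=sys.argv[1]
A=np.array([.5802,-.0565])
s=ctrl.observe(); print(s["clock"],s["ee_pos"],s["wrist_force"],s["finger_gap"])
p=s["ee_pos"][:2]-A; print("tcp",np.hypot(*p),np.degrees(np.arctan2(p[1],p[0]))%360)
c=ctrl.capture("wrist"); cv2.imwrite(f"pics/w{k}.png",c["color"][:,:,::-1])
T=np.array(c["tool_from_camera"]); q=np.array(s["eef_rot"]); Rw=R.from_quat(q[[1,2,3,0]]).as_matrix()
z=c["range_z"]; v,u=np.indices(z.shape)
P=np.stack([(u-c["cx"])/c["fx"]*z,(v-c["cy"])/c["fy"]*z,z],-1)@T[:3,:3].T+T[:3,3]
W=P@Rw.T+s["ee_pos"]; W[z<=0]=np.nan
d=W[...,:2]-A; r=np.hypot(d[...,0],d[...,1])
for lo,hi,rm in((.05,.062,.18),(.084,.094,.12),(.096,.106,.13)):
    m=((W[...,2]>lo)&(W[...,2]<hi)&(r<rm)).astype(np.uint8)
    n,l,st,ce=cv2.connectedComponentsWithStats(m)
    for i in range(1,n):
        if st[i,4]>60:
            Q=W[l==i][:,:2]; (cx,cy),sz,_=cv2.minAreaRect((Q*1000).astype(np.float32))
            b=np.array([cx,cy])/1000-A
            print(lo,st[i,4],ce[i].round(),"med",np.median(Q,0).round(4),"rect",np.round([cx,cy],1),np.round(sz,1),"r",np.hypot(*b).round(4),"ang",np.degrees(np.arctan2(b[1],b[0])).round(1)%360)
np.savez(f"w{k}.npz",W=W,col=c["color"])
c=ctrl.capture("side"); cv2.imwrite(f"pics/s{k}.png",cv2.resize(c["color"][130:260,170:370,::-1],None,fx=4,fy=4))
E
python3 m.py 3
```

```text
6.1 [ 0.65354625 -0.10697947  0.13642463] [ 1.66543981 -5.60577128 -1.35362447] 0.0184554082692391
tcp 0.08903847500224399 325.46288343066465
0.05 152 [226.  46.] med [ 0.5131 -0.0705] rect [510. -76.] [50.8 24.7] r 0.0729 ang 195.6
0.05 159 [322.  68.] med [0.5715 0.0034] rect [570.2   9.1] [47.9 15.8] r 0.0664 ang 98.6
0.05 77 [299. 158.] med [ 0.6404 -0.0516] rect [645.5 -51.3] [10.  41.4] r 0.0655 ang 4.5
0.084 3290 [351.  42.] med [0.5651 0.0262] rect [565.8  26.7] [52.  51.9] r 0.0845 ang 99.8
0.084 190 [222.  35.] med [ 0.5127 -0.0702] rect [510.  -75.5] [51.1 24.8] r 0.0727 ang 195.2
0.084 2387 [199. 159.] med [ 0.5953 -0.1392] rect [ 595.9 -139.7] [52. 52.] r 0.0847 ang 280.7
0.084 2276 [322. 177.] med [ 0.6629 -0.0415] rect [664.  -41.5] [51.7 51.6] r 0.0851 ang 10.1
0.096 2031 [211.  19.] med [ 0.5008 -0.0739] rect [497.4 -71.2] [38.  38.5] r 0.0841 ang 190.1
```

View pics/w3.png

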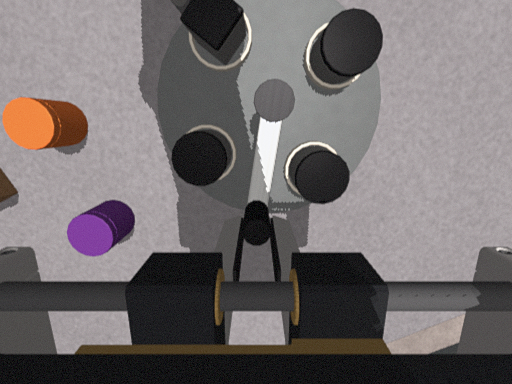

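The canister's square lid at (211,19) is at 190.1° and the front is at 194.2°, so it needs about 4° more, or 6 mm.

Request:
send_rows(offset=[[0, 0.2, 0], [0, 0.4, 0], [-0.1, 0.6, 0], [-0.1, 0.6, 0], [-0.1, 0.6, 0]], turn=[[0, 0, 0], [0, 0, 0], [0, 0, 0], [0, 0, 0], [0, 0, 0]], hand=[255, 255, 255, 255, 255])

```text
clock: 6.7
ee_pos: [0.6565, -0.1024, 0.1364]
eef_rot: [0.0, 0.225, 0.974, -0.0]
wrist_force: [1.3, -4.4, 0.0]
finger_gap: 0.0189
```

Request:
send_rows(offset=[[0, 0, 0], [0, 0, 0], [0, 0, 0], [0, 0, 0], [0, 0, 0]], turn=[[0, 0, 0], [0, 0, 0], [0, 0, 0], [0, 0, 0], [0, 0, 0]], hand=[255, 255, 255, 255, 255])

```text
clock: 7.2
ee_pos: [0.6566, -0.1023, 0.1364]
eef_rot: [-0.0, 0.225, 0.974, -0.0]
wrist_force: [0.8, -4.4, 1.7]
finger_gap: 0.0189
```

```bash
python3 m.py 4;python3 - <<'E'
from h import *
from cell import ctrl
c=ctrl.capture("top"); cv2.imwrite("pics/t4.png",c["color"][...,::-1]); W=cloud(c)
z=W[...,2]; d=W[...,:2]-np.array([.5802,-.0565]); m=(z>.095)&(z<.106)&(np.hypot(d[...,0],d[...,1])<.13)
print(m.sum(),np.median(W[m],0) if m.any() else None)
E
```

```text
7.2 [ 0.65659331 -0.10234733  0.13641753] [ 0.81177895 -4.38275248  1.68602975] 0.01885340075204447
tcp 0.08909498198875157 329.0299881209541
0.05 151 [219.  47.] med [ 0.5133 -0.0714] rect [511.8 -78.4] [49.8 24.6] r 0.0718 ang 197.7
0.05 145 [315.  65.] med [0.5689 0.0026] rect [568.1   8.5] [46.6 14.4] r 0.0661 ang 100.5
0.05 80 [299. 155.] med [ 0.6404 -0.0465] rect [644.9 -43.9] [13.2 45.7] r 0.0659 ang 11.0
0.084 3339 [341.  36.] med [0.5601 0.0254] rect [560.6  25.8] [52. 52.] r 0.0846 ang 103.4
0.084 188 [213.  38.] med [ 0.5138 -0.0727] rect [511.4 -79.2] [50.2 24.8] r 0.0725 ang 198.3
0.084 2362 [197. 162.] med [ 0.6003 -0.1379] rect [ 601.2 -138.5] [51.6 51.9] r 0.0846 ang 284.3
0.084 2298 [321. 173.] med [ 0.6618 -0.0362] rect [662.7 -36.3] [52.1 51.4] r 0.0849 ang 13.8
0.096 2153 [200.  21.] med [ 0.5008 -0.0782] rect [498.3 -76.7] [38.8 38.1] r 0.0844 ang 193.9
4 [ 0.59766945 -0.15082271  0.09529381]
```

View pics/s4.png

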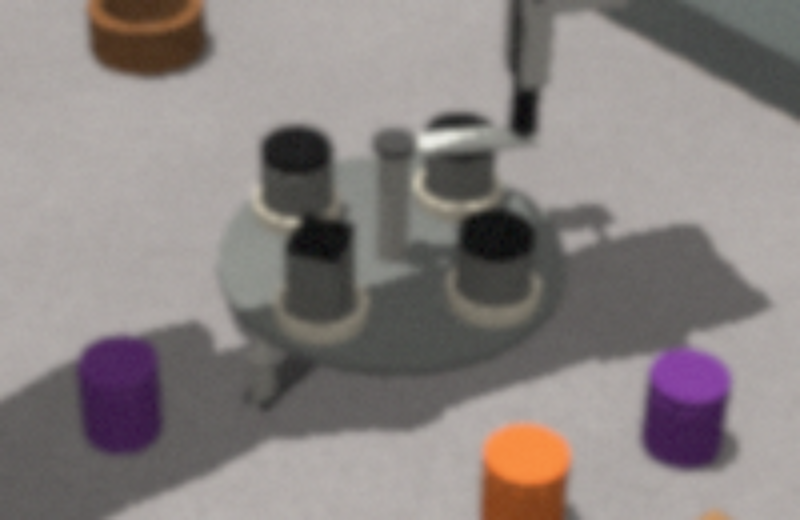

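View pics/t4.png

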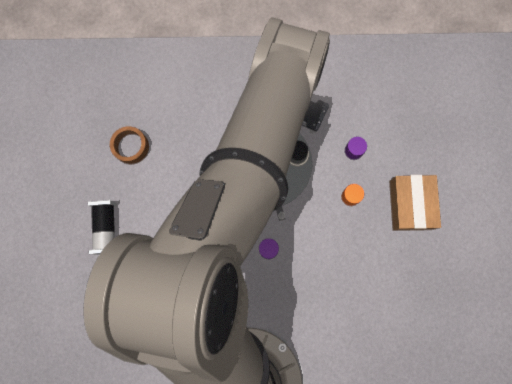

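The canister is at 193.9° against the front at 194.2°, under 1 mm sideways. The carousel is still, the knob is held (gap 18.9 mm, about 4.5 N of spring force felt), and the bystanders haven't moved. Handing in.

```bash
python3 -c "
from cell import ctrl
print(ctrl.hand_in())"
```

```text
the job is handed in; nothing more can be done
None
```

I gripped the crank knob from above at 30 N and swung the carousel about 135° counter-clockwise. That put the square canister at the front, and I handed the job in at about 7.4 s, still holding the knob; no verdict was reported.

- **Alignment:** the last wrist-camera measurement put the canister at 193.9°, with the pointer line at 194.2°. That is under 1 mm sideways, with the canister 84 mm from the axis. The jars, all still in their wells, put the deck at 193.4° to 194.3°.
- **Hold:** the gripper stood still over the last 0.5 s with the fingers 18.9 mm apart on the 20 mm knob. The wrist felt a steady pull of about 4.5 N from the spring.
- **Bystanders:** they looked unmoved in the final top picture.
- **Failed check:** the top camera could not confirm the canister's final position because the arm blocked its view. The alignment therefore rests on the wrist camera, and the side picture looks the same.

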